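# Put away the washed sample ware

### The arm

A 6-joint arm with a two-finger parallel gripper is mounted at the origin on the work surface. World frame = base frame: x ahead of the robot, y to its left, z up, the work surface at z = 0. Lengths are in m, angles in rad, forces in N, time in s.
With the tool pointing down it reaches from about 0.225 to 0.725 m from the base axis. Payload 3.1 kg.
Tool frame: the origin (TCP) lies on the centre line of the jaws, within the pads' length; the fingertips stand 11 mm ahead of it and the grasp point (between the pads) lies 8 mm behind it; z points along the fingers, y is the line along which they close (so a half turn about z gives the same grasp; the last joint's range is limited). The gripper opens to 85 mm and grips with 20 to 120 N. Pads are 22 mm wide; open, the fingers measure 114 mm over their backs; the gripper's body (76 mm by 85 mm) begins 54 mm behind the grasp point. The pads swing forward as they close: fully open they stand 13 mm farther back than shut.
Start: joints at [1.185, 0.048, 0.099, 1.622, 0, 1.443], TCP at [0.134, 0.508, 0.242] pointing down, gripper open.
Joint ranges: [-2.91, 2.91], [-0.99, 1.94], [-1.21, 1.42], [-2.12, 2.29], [-1.49, 1.47], [-3.14, 3.14]. Speed limits (rad/s): [2.79, 2.79, 3.14, 3.14, 3.14, 3.14].

### API

Orientations are given as a rotation vector (axis times angle).
In Python, from cell import * gives the robot as it stands. The module is installed in compiled form; this text tells all that it offers.
- The arm moves only by the tool send_rows, never from a script. Its argument "steps" is a list that holds one entry, the list of rows, each a list of 7 numbers: the shift along the tool's x, y, z normalised to -1 to 1, where 1 is 40 mm, then the turn, a rotation vector about the tool's x, y, z normalised to -1 to 1, where 1 is 4 degrees, then the opening, from 0 (shut) to 1 (fully open). In form: [[[dx, dy, dz, rx, ry, rz, claw], ...]]. A call has 1 to 5 rows; each row shifts and turns the commanded pose from where the row before left it, along the tool's axes as they then stand; what a row does not reach is not made up. A row lasts 1/12 s, in which the tool goes at most 41.7 mm and 7.16 degrees, less where a joint would pass 70% of its speed; a pose out of reach is approached as far as the arm can. A call with a number of a shift or a turn outside -1 to 1 is refused whole. A call with a gripper value outside its range is refused whole. The fingers move at their own pace and stop on an object; "newtons" is the grip in N (left out, the last holds). Time passes only in rows, so rows that do not move let the fingers close. It gives the time, the measured TCP pose, the force, the opening and the grip force at its end, in the units of the state.
- observe(): the state, without advancing time (a new reading comes with each control period).
- snapshot(name): name is "scene" or "top" or "wrist"; returns the picture (400x640x3 uint8, red, green, blue); there is no depth.
- calibration(name): a dict with "fov_y" (degrees; the focal length in pixels is half the picture's height over the tangent of half this angle, whatever the lens; pixels are square), "cx", "cy" (the principal point, pixels), "R" (3x3) and "t" (3): a world point X has camera coordinates R X + t. Camera axes: x right, y down, z forward; pixel columns grow to the right and rows downward; lengths in m; the calibration is good to about 2 mm. A picture is of the moment at which its call begins: read the wrist's pose just before it. calibration takes no time and is no camera call; for the wrist camera it gives the pose at the moment of the call.
- job_done(): hands the job in; it is judged then, once.
The state is a dict: "t": time; "joint_positions": joint angles; "joint_velocities": joint speeds; "effort": joint torques, N m; "position": TCP position; "tool_rot": TCP orientation; "force": force on the tool from outside, world axes, zero at the start; "torque": the same for the moment, N m; "width": finger opening in m; "grip_force": force on a finger pad.
Only numpy, scipy, OpenCV 4.12 (cv2) and the standard library are available. Lean on these libraries where they do the work, as an engineer would, in place of code of your own. Each camera call takes 0.05 s, during which the arm holds its last target. There are 200 camera calls.

### The job

Put away the washed sample ware on the microscope bench: nest the loose plain white cup fully into the white cup standing on its blue pad and then the green-rimmed cup on top of that stack, nest the loose orange square dish fully into the orange dish standing on the other blue pad, and stand the straight-sided amber jar, which nests with nothing, upright on the floor of the grey tub. Leave the two bottom pieces standing where they are on their pads, and do not disturb the limpet shell, the slide box or the petri dish.

Things in the scene. Friction and masses are not known exactly. Their poses are not given: they have to be found in the camera images.
- cup_plain: Loose plain white round ceramic cup standing on the bench, about 0.12 kg. 60 mm high; rim a vertical band 58 mm across and 20 mm tall, tapering below to a 34 mm foot; mouth 53 mm inside, inner floor 24 mm up. Origin: centre of underside, z up. Nested, its underside ends 24 mm above the underside of the cup below.
- cup_green: Loose white round ceramic cup with a green rim and a green disc on its inner floor, standing on the bench, about 0.12 kg. Otherwise the same shape as cup_plain: 58 mm across the rim, 60 mm high.
- dish: Loose orange square plastic dish standing on the bench, about 0.10 kg. 56 x 56 mm outside with vertical walls from 22 to 46 mm (top) up, on a foot 38 x 38 x 22 mm; mouth 50 x 50 mm, inner floor 26 mm up. Origin: centre of underside, z up, x and y square to the sides. Nested (sides parallel), its underside ends 26 mm above that of the dish below.
- jar: Loose amber glass jar, straight-sided, open, 60 mm in diameter, 64 mm high, about 0.15 kg, standing on the bench; too wide for the mouth of any cup or dish. Origin at the centre of the underside, z up.
- cup_base: Plain white round cup, same shape as cup_plain, that stands loose on a fixed blue bench pad (120 x 120 x 2 mm). First of the round stack. Origin at the centre of the underside, 2 mm above the bench, z up.
- dish_base: Orange square dish, same shape as dish, that stands loose on the other fixed blue bench pad (120 x 120 x 2 mm). First of the square stack. Origin at the centre of the underside, 2 mm above the bench, z up.
- tub: Fixed grey open tub, 130 x 130 mm outside, 35 mm high, walls 4 mm, inner floor 4 mm above the bench. Origin at the centre of its underside, z up, x and y along its sides.
- shell: Bystander: loose brown limpet shell, a ribbed cone 54 mm across, 22 mm high. Origin at the centre of its underside.
- slide_box: Bystander: loose yellow slide box with a white lid, 37 x 79 x 29 mm (x, y, z). Origin at the centre of its underside.
- petri: Bystander: loose closed green-tinted petri dish with a dark specimen spot, 61 mm across, 15 mm high. Origin at the centre of its underside.
Things that resemble listed ones, but are neither listed nor needed, are in the scene too. Leave any purple look-alike of the dish_base alone.

How it is judged:
At the end, for the whole second after the job is handed in: cup_plain in cup_base, cup_green in cup_plain, dish in dish_base: centres within 10 mm, fully down within 5 mm; jar in tub within 45 mm of its centre per side, on its floor; all upright (0.12 rad), at rest; bottom pieces moved under 30 mm, bystanders under 20 mm (horizontal distance between cup_plain and cup_base below 0.01 m and z of cup_plain in the frame of cup_base between 0.019 and 0.029 m and angle between each of cup_plain, cup_green, dish, jar, cup_base, dish_base's own z axis and vertical below 0.12 rad and horizontal distance between cup_green and cup_plain below 0.01 m and z of cup_green in the frame of cup_plain between 0.019 and 0.029 m and horizontal distance between dish and dish_base below 0.01 m and z of dish in the frame of dish_base between 0.021 and 0.031 m and x of jar in the frame of tub between -0.045 and 0.045 m and y of jar in the frame of tub between -0.045 and 0.045 m and height (world z) of jar below 0.01 m and distance of each of cup_base, dish_base from where it was at the start of the episode below 0.03 m and linear speed of each of cup_plain, cup_green, dish, jar, cup_base, dish_base below 0.02 m/s and distance of each of shell, slide_box, petri from where it was at the start of the episode below 0.02 m); the robot touches nothing.
It fails at once if shell is shifted more than 20 mm (distance of shell from where it was at the start of the episode above 0.02 m).
It fails at once if slide box is shifted more than 20 mm (distance of slide_box from where it was at the start of the episode above 0.02 m).
It fails at once if petri is shifted more than 20 mm (distance of petri from where it was at the start of the episode above 0.02 m).
It also fails if it takes over 90 s, if anything falls off the work surface, if the arm or the gripper's body presses on something with over 40 N, if the wrist force passes 120 N, or if a joint passes its speed limit or range.

## Working session

There is one attempt and no reset: what is moved stays moved. The work goes in short steps, Python scripts to look and compute and a tool call to move; the robot and the scene stay as the last step left them, time stands still between calls to the robot, and variables do not carry over. Pictures are saved under pics/ and viewed, at most 14 in all, crops included, and the job is handed in when it is done.

Besides the shell and the picture viewer there is one more tool, called by a JSON object that holds its "method" and its "body", one argument or row to a line. send_rows: Moves the arm, as the interface text tells. Its arguments: {"type":"object","properties":{"steps":{"type":"array","items":{"type":"array","items":{"type":"array","items":{"type":"number","minimum":-1,"maximum":1}}}},"newtons":{"type":"number"}},"required":["steps"]}

```bash
mkdir -p pics
python3 - <<'E'
from cell import *
import cv2
s=observe();print({k:(v if not hasattr(v,'round') else v) for k,v in s.items()})
for n in("top","scene"):
    im=snapshot(n);cv2.imwrite(f"pics/{n}0.png",im[:,:,::-1]);c=calibration(n);print(n,c)
E
```

```text
{'t': 0.0, 'joint_positions': array([1.18519225e+00, 4.87597625e-02, 9.75188587e-02, 1.62196294e+00,
       1.98525533e-05, 1.44299738e+00]), 'joint_velocities': array([ 0.00049272, -0.00031023,  0.00069959, -0.00081152, -0.00043411,
       -0.00038989]), 'effort': array([-9.97866391e-05, -3.38780558e+01,  3.20015395e+01,  2.03093479e-02,
        2.53268723e-05,  6.19217701e-06]), 'position': array([0.1336329 , 0.50709084, 0.24107282]), 'tool_rot': array([-0.40375755, -3.1149013 ,  0.00364915]), 'force': array([ 0.08201226, -0.57254706,  0.06751712]), 'torque': array([ 0.05379267, -0.02148085,  0.05491026]), 'grip_force': 0.0, 'width': 0.08507675964952079}
top {'fov_y': 54.37544675188604, 'cx': 318.58151644565675, 'cy': 200.71208546935452, 'R': array([[-0.02099792, -0.99970708,  0.01203489],
       [-0.98969694,  0.0190794 , -0.14190117],
       [ 0.14162999, -0.01489052, -0.98980767]]), 't': array([0.01802711, 0.50145025, 0.90379828])}
scene {'fov_y': 55.54685027545243, 'cx': 320.11095972229333, 'cy': 200.05976534984597, 'R': array([[-0.19918077,  0.97992626,  0.0084584 ],
       [ 0.83674304,  0.17455729, -0.51902875],
       [-0.51008638, -0.09630304, -0.85471493]]), 't': array([ 0.0898109 , -0.39618874,  1.08305526])}
```

View pics/top0.png

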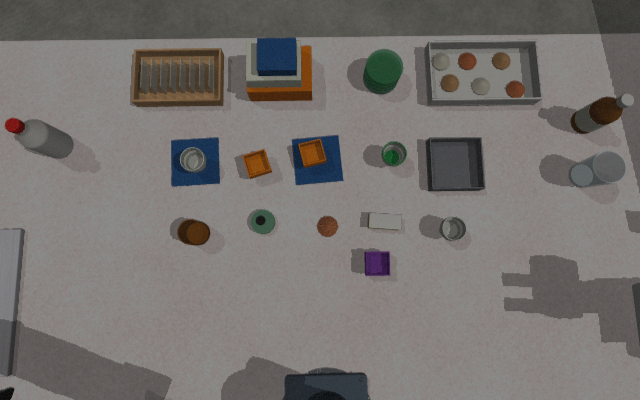

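View pics/scene0.png

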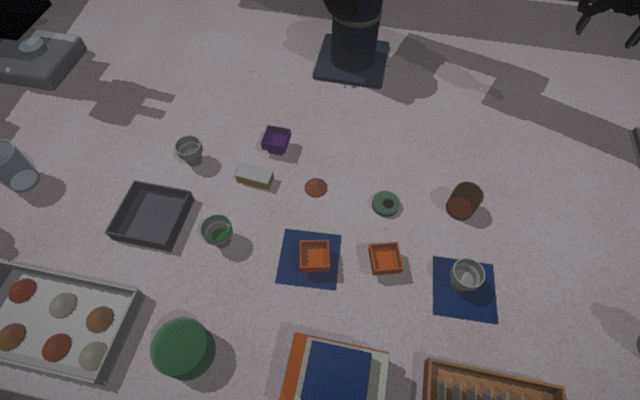

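The top view shows these candidates:

- **White cups:** one on the left pad (193,160) is cup_base. The loose one at (452,229) is cup_plain. The drinking glass at (595,170) is off-list.
- **Green:** the cup at (394,153) has a green inner disc, so it is cup_green. The solid cylinder at (383,71) is a decoy.
- **Orange:** the square on the pad at (313,153) is dish_base. The loose one at (257,164) is the dish. The purple one at (377,263) is left alone.
- **Amber:** the open straight jar at (194,232) is the jar. The bottle at (596,114) is a decoy.

The tub is the empty grey one at (455,164). I'll confirm these in one enlarged crop and measure.

```bash
cat > h.py <<'E'
import numpy as np, cv2
from cell import *
def ray(c,u,v,z):
    f=200/np.tan(np.radians(c["fov_y"]/2)); R=np.array(c["R"]);t=np.array(c["t"])
    d=R.T@np.array([(u-c["cx"])/f,(v-c["cy"])/f,1]); o=-R.T@t
    return (o+d*(z-o[2])/d[2])[:2]
def blobs(im,lo,hi,amin=30):
    m=cv2.inRange(cv2.cvtColor(im,cv2.COLOR_RGB2HSV),lo,hi)
    m=cv2.morphologyEx(m,cv2.MORPH_CLOSE,np.ones((3,3)))
    cs,_=cv2.findContours(m,cv2.RETR_EXTERNAL,cv2.CHAIN_APPROX_NONE)
    return sorted([c for c in cs if cv2.contourArea(c)>amin],key=cv2.contourArea,reverse=True)
E
python3 - <<'E'
from h import *
im=cv2.imread("pics/top0.png");rgb=im[:,:,::-1].copy();c=calibration("top")
cv2.imwrite("pics/crop0.png",cv2.resize(im[120:290,165:495],(792,408),interpolation=cv2.INTER_CUBIC))
for n,lo,hi in [("orange",(5,150,90),(20,255,255)),("amber",(3,100,20),(20,255,110)),("green",(60,60,40),(90,255,255)),("blue",(100,120,40),(125,255,255)),("purple",(130,100,40),(160,255,255))]:
    for k in blobs(rgb,lo,hi):
        r=cv2.minAreaRect(k);print(n,np.round(r[0]),np.round(r[1]),round(r[2]))
for n,p,z in [("cupbase",(193,158),.062),("plain",(452,226),.06),("green",(394,149),.06),("dish",(257,164),.046),("dbase",(313,152),.048),("jar",(194,232),.064),("tub",(455,164),.004),("shell",(327,227),.01),("petri",(262,222),.01),("box",(385,221),.029),("purple",(377,263),.046)]: print(n,ray(c,*p,z).round(3))
E
```

```text
orange [279.  69.] [45. 64.] 89
orange [256. 163.] [23. 23.] 72
orange [312. 152.] [23. 23.] 76
orange [328. 227.] [15. 19.] 39
orange [468.  62.] [13. 15.] 37
orange [516.  91.] [13. 16.] 49
amber [177.  77.] [56. 92.] 89
amber [193. 232.] [32. 25.] 0
amber [605. 111.] [25. 32.] 63
amber [279.  96.] [ 9. 64.] 90
amber [327. 226.] [19. 20.] 27
amber [515.  88.] [15. 18.] 90
amber [467.  61.] [16. 16.] 90
amber [450.  83.] [17. 16.] 18
amber [501.  60.] [15. 16.] 90
amber [312. 153.] [24. 23.] 76
amber [257. 164.] [24. 23.] 73
amber [576. 125.] [21.  9.] 62
green [382.  71.] [36. 44.] 27
green [394. 153.] [24. 23.] 27
green [262. 222.] [23. 23.] 45
blue [195. 162.] [46. 47.] 88
blue [317. 160.] [45. 47.] 85
blue [276.  56.] [37. 38.] 90
purple [377. 264.] [23. 24.] 90
cupbase [0.606 0.304]
plain [ 0.433 -0.302]
green [ 0.62  -0.175]
dish [0.593 0.155]
dbase [0.619 0.019]
jar [0.43  0.297]
tub [ 0.594 -0.341]
shell [ 0.44  -0.012]
petri [0.455 0.148]
box [ 0.45  -0.152]
purple [ 0.351 -0.125]
```

View pics/crop0.png

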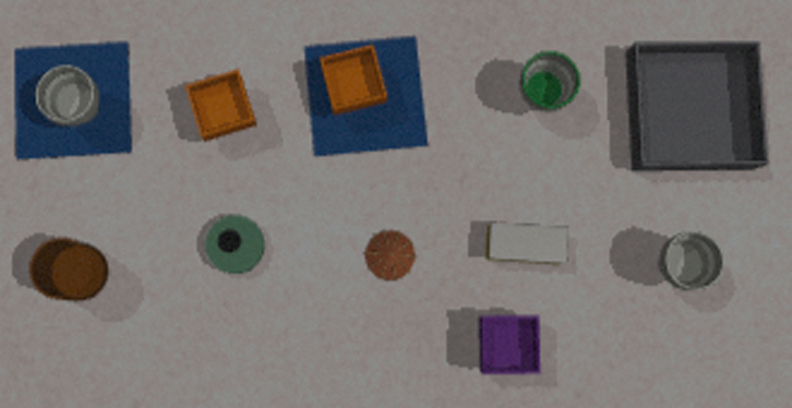

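Confirmed in the crop: every identity matches its description. Rims in full-image pixels are base cup (193.3,160), green (394.6,153.7), plain (452.9,228.7) and jar (191.4,232). I'll square the tool to the world axes and go over the jar.

{"method": "send_rows", "body": {
  "steps": [
    [[0, 0, 0, 0, 0, -0.91, 1], [0, 0, 0, 0, 0, -0.91, 1], [0, 0, 0, 0, 0, -0.91, 1], [0, 0, 0, 0, 0, -0.91, 1], [0, 0, 0, 0, 0, 0, 1]]
  ]
}}

```text
t: 0.52
position: [0.1337, 0.5073, 0.2416]
tool_rot: [-0.004, -3.141, 0.002]
force: [-0.5, 0.8, -0.6]
width: 0.0855
grip_force: 0.0
```

{"method": "send_rows", "body": {
  "steps": [
    [[-0.74, -0.51, 0, 0, 0, 0, 1], [-0.74, -0.51, 0, 0, 0, 0, 1], [-0.74, -0.51, 0, 0, 0, 0, 1], [-0.74, -0.51, 0, 0, 0, 0, 1], [-0.74, -0.51, 0, 0, 0, 0, 1]]
  ]
}}

```text
t: 0.93
position: [0.2823, 0.4039, 0.242]
tool_rot: [-0.008, -3.141, 0.001]
force: [0.4, 1.0, 0.5]
width: 0.0855
grip_force: 0.0
```

{"method": "send_rows", "body": {
  "steps": [
    [[-0.74, -0.51, 0, 0, 0, 0, 1], [-0.74, -0.51, 0, 0, 0, 0, 1], [-0.74, -0.51, 0, 0, 0, 0, 1], [-0.74, -0.51, 0, 0, 0, 0, 1], [-0.74, -0.51, 0, 0, 0, 0, 1]]
  ]
}}

```text
t: 1.35
position: [0.4302, 0.3012, 0.242]
tool_rot: [-0.009, -3.141, 0.0]
force: [0.2, 0.9, 0.1]
width: 0.0855
grip_force: 0.0
```

{"method": "send_rows", "body": {
  "steps": [
    [[0, 0, 0, 0, 0, 0, 1], [0, 0, 0, 0, 0, 0, 1], [0, 0, 0, 0, 0, 0, 1]]
  ]
}}

```text
t: 1.6
position: [0.4287, 0.3024, 0.2419]
tool_rot: [-0.008, -3.14, 0.0]
force: [0.4, 0.5, -0.9]
width: 0.0854
grip_force: 0.0
```

```bash
cat >> h.py <<'E'
from scipy.spatial.transform import Rotation as Ro
def st():
    s=observe();M=Ro.from_rotvec(s["tool_rot"]).as_matrix()
    print("t",round(s["t"],2),"p",s["position"].round(4),"yaw_y",np.degrees(np.arctan2(M[1,1],M[0,1])).round(2),"z",M[:,2].round(3),"F",s["force"].round(1),"w",round(s["width"],4),"g",round(s["grip_force"],1));return s
E
python3 - <<'E'
from h import *
st();cw=calibration("wrist");im=snapshot("wrist");cv2.imwrite("pics/w1.png",im[:,:,::-1]);print(cw)
c=calibration("top")
for n,p,z in [("cupbase",(193.3,160),.062),("plain",(452.9,228.7),.06),("green",(394.6,153.7),.06),("dish",(257,163.8),.046),("dbase",(312.4,152.6),.048),("jar",(191.4,232),.064)]: print(n,ray(c,*p,z).round(4))
for n,q in [("dish",[(190,84),(238,70),(255,125),(207,138)]),("dbase",[(321,56),(372,46),(387,99),(335,111)]),("tub",[(637,42),(760,42),(767,163),(632,169)])]:
    P=np.array([ray(c,165+u/2.4,120+v/2.4,{"dish":.046,"dbase":.048,"tub":.035}[n]) for u,v in q]);e=P[0]-P[1];e2=P[3]-P[2]
    print(n,P.mean(0).round(4),np.degrees(np.arctan2(e[1],e[0])),np.degrees(np.arctan2(e2[1],e2[0])))
E
```

```text
t 1.6 p [0.4287 0.3024 0.2419] yaw_y 89.7 z [-0.001 -0.    -1.   ] F [ 0.4  0.5 -0.9] w 0.0854 g 0.0
{'fov_y': 68.90437307038275, 'cx': 320.22172801652323, 'cy': 199.12067541628943, 'R': array([[ 5.52285794e-03,  9.99984749e-01, -1.36888476e-05],
       [ 9.60394677e-01, -5.30039059e-03,  2.78592839e-01],
       [ 2.78588518e-01, -1.55177537e-03, -9.60409303e-01]]), 't': array([-0.3046664 , -0.44603603,  0.25967138])}
cupbase [0.6011 0.3032]
plain [ 0.4262 -0.304 ]
green [ 0.6085 -0.1763]
dish [0.5931 0.1548]
dbase [0.618  0.0206]
jar [0.4305 0.3028]
dish [0.5941 0.1531] 105.81257222061633 104.48548005420898
dbase [0.6184 0.0206] 100.45566461101696 102.25581242388934
tub [ 0.5887 -0.3326] 89.01255593002568 91.4809026944909
```

View pics/w1.png

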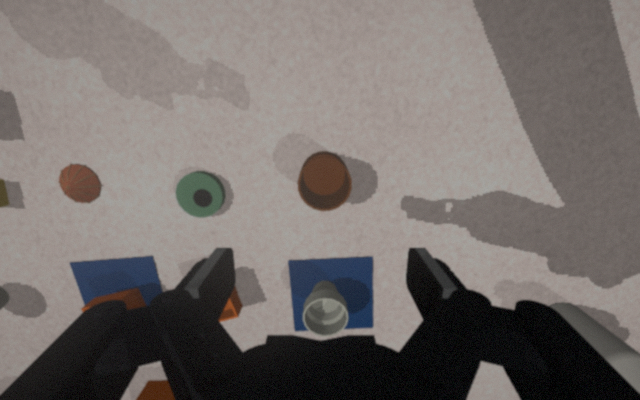

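The wrist view shows the jar (324,182) centred under the gripper, with the cup base at (325,315). I'll descend and grip.

{"method": "send_rows", "body": {
  "steps": [
    [[-0.05, 0.02, 0.95, 0, 0, 0, 1], [0, 0, 0.95, 0, 0, 0, 1], [0, 0, 0.95, 0, 0, 0, 1], [0, 0, 0.95, 0, 0, 0, 1], [0, 0, 0.95, 0, 0, 0, 1]]
  ]
}}

```text
t: 2.07
position: [0.4297, 0.3046, 0.0511]
tool_rot: [0.002, 3.141, 0.001]
force: [1.4, 1.3, -0.1]
width: 0.0854
grip_force: 0.0
```

{"method": "send_rows", "body": {
  "steps": [
    [[0, 0, 0, 0, 0, 0, 0], [0, 0, 0, 0, 0, 0, 0], [0, 0, 0, 0, 0, 0, 0], [0, 0, 0, 0, 0, 0, 0], [0, 0, 0, 0, 0, 0, 0]]
  ],
  "newtons": 35
}}

```text
t: 2.48
position: [0.4335, 0.3049, 0.0561]
tool_rot: [0.005, 3.136, 0.005]
force: [-0.2, 0.3, -0.5]
width: 0.0595
grip_force: 37.7
```

{"method": "send_rows", "body": {
  "steps": [
    [[0, 0, 0, 0, 0, 0, 0], [0, 0, 0, 0, 0, 0, 0], [0, 0, -0.2, 0, 0, 0, 0], [0, 0, -0.5, 0, 0, 0, 0], [0, 0, 0, 0, 0, 0, 0]]
  ]
}}

```text
t: 2.9
position: [0.4335, 0.3045, 0.0845]
tool_rot: [0.006, 3.136, 0.005]
force: [1.3, 0.2, -0.4]
width: 0.0591
grip_force: 38.0
```

{"method": "send_rows", "body": {
  "steps": [
    [[0, 0, -1, 0, 0, 0, 0], [0, 0, -1, 0, 0, 0, 0], [-0.22, -0.885, 0, 0, 0, 0, 0], [-0.22, -0.885, 0, 0, 0, 0, 0], [-0.22, -0.885, 0, 0, 0, 0, 0]]
  ]
}}

```text
t: 3.32
position: [0.4583, 0.1966, 0.162]
tool_rot: [0.002, 3.138, 0.001]
force: [1.7, -0.9, -2.3]
width: 0.0591
grip_force: 38.6
```

{"method": "send_rows", "body": {
  "steps": [
    [[-0.22, -0.885, 0, 0, 0, 0, 0], [-0.22, -0.885, 0, 0, 0, 0, 0], [-0.22, -0.885, 0, 0, 0, 0, 0], [-0.22, -0.885, 0, 0, 0, 0, 0], [-0.22, -0.885, 0, 0, 0, 0, 0]]
  ]
}}

```text
t: 3.73
position: [0.5008, 0.018, 0.1605]
tool_rot: [0.006, 3.14, -0.0]
force: [1.1, 0.4, -1.2]
width: 0.0593
grip_force: 38.6
```

{"method": "send_rows", "body": {
  "steps": [
    [[-0.22, -0.885, 0, 0, 0, 0, 0], [-0.22, -0.885, 0, 0, 0, 0, 0], [-0.22, -0.885, 0, 0, 0, 0, 0], [-0.22, -0.885, 0, 0, 0, 0, 0], [-0.22, -0.885, 0, 0, 0, 0, 0]]
  ]
}}

```text
t: 4.15
position: [0.5441, -0.1593, 0.1604]
tool_rot: [0.006, 3.141, -0.0]
force: [0.2, 0.5, -0.8]
width: 0.0596
grip_force: 38.6
```

{"method": "send_rows", "body": {
  "steps": [
    [[-0.22, -0.885, 0, 0, 0, 0, 0], [-0.22, -0.885, 0, 0, 0, 0, 0], [-0.22, -0.885, 0, 0, 0, 0, 0], [-0.22, -0.885, 0, 0, 0, 0, 0], [-0.22, -0.885, 0, 0, 0, 0, 0]]
  ]
}}

```text
t: 4.57
position: [0.5874, -0.3365, 0.1601]
tool_rot: [0.006, 3.141, -0.0]
force: [0.7, -0.6, -0.1]
width: 0.0591
grip_force: 38.6
```

{"method": "send_rows", "body": {
  "steps": [
    [[0, 0, 0, 0, 0, 0, 0], [0, 0, 0, 0, 0, 0, 0], [0, 0, 0, 0, 0, 0, 0]]
  ]
}}

```text
t: 4.82
position: [0.5869, -0.3343, 0.1596]
tool_rot: [-0.007, -3.141, -0.002]
force: [-0.6, 0.5, -0.6]
width: 0.0593
grip_force: 38.6
```

Run:
```python
from h import *
st();a=snapshot("wrist");b=snapshot("scene")
cv2.imwrite("pics/w2.png",np.hstack([a[:,:,::-1][:,100:540],b[:,:,::-1][60:360,:330].copy() if 0 else cv2.resize(b[60:360,0:270],(360,400))[:,:,::-1]]))
```

```text
t 4.82 p [ 0.5869 -0.3343  0.1596] yaw_y 89.75 z [-0.001  0.001 -1.   ] F [-0.6  0.5 -0.6] w 0.0593 g 38.6
```

View pics/w2.png

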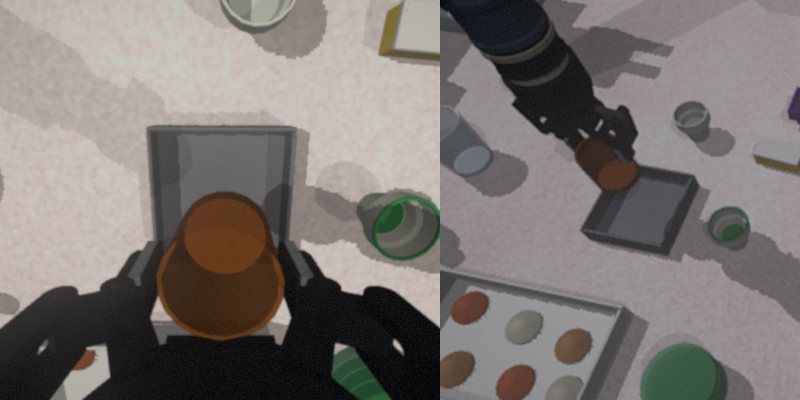

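The jar is held over the tub: jar at wrist crop (222,265), tub at (222,185). I'll lower it.

{"method": "send_rows", "body": {
  "steps": [
    [[0, 0, 0.8, 0, 0, 0, 0], [0, 0, 0.8, 0, 0, 0, 0], [0, 0, 0.8, 0, 0, 0, 0], [0, 0, 0.1, 0, 0, 0, 0], [0, 0, 0, 0, 0, 0, 0]]
  ]
}}

```text
t: 5.33
position: [0.5857, -0.3319, 0.0585]
tool_rot: [-0.003, -3.138, -0.005]
force: [-0.2, 0.6, -2.3]
width: 0.0592
grip_force: 37.8
```

{"method": "send_rows", "body": {
  "steps": [
    [[0, 0, 0.05, 0, 0, 0, 0], [0, 0, 0.05, 0, 0, 0, 0], [0, 0, 0, 0, 0, 0, 0]]
  ]
}}

```text
t: 5.58
position: [0.5884, -0.3351, 0.0588]
tool_rot: [0.005, 3.138, -0.004]
force: [-0.9, 0.5, -1.2]
width: 0.0591
grip_force: 37.8
```

{"method": "send_rows", "body": {
  "steps": [
    [[0, 0, 0.05, 0, 0, 0, 0], [0, 0, 0, 0, 0, 0, 0], [0, 0, 0, 0, 0, 0, 0]]
  ]
}}

```text
t: 5.83
position: [0.5874, -0.3347, 0.0548]
tool_rot: [0.006, 3.141, -0.001]
force: [0.7, -0.3, -1.3]
width: 0.0592
grip_force: 37.8
```

{"method": "send_rows", "body": {
  "steps": [
    [[0, 0, 0.05, 0, 0, 0, 0], [0, 0, 0, 0, 0, 0, 0], [0, 0, 0, 0, 0, 0, 0]]
  ]
}}

```text
t: 6.08
position: [0.5879, -0.3346, 0.0543]
tool_rot: [0.006, 3.139, -0.001]
force: [-1.2, 2.2, 5.1]
width: 0.0593
grip_force: 38.3
```

Contact at 5 N, so the jar is standing. I'll release, rise and go over the plain cup.

{"method": "send_rows", "body": {
  "steps": [
    [[0, 0, 0, 0, 0, 0, 1], [0, 0, 0, 0, 0, 0, 1], [0, 0, 0, 0, 0, 0, 1], [0, 0, 0, 0, 0, 0, 1], [0, 0, -0.2, 0, 0, 0, 1]]
  ]
}}

```text
t: 6.5
position: [0.5857, -0.3335, 0.0578]
tool_rot: [-0.006, -3.138, -0.004]
force: [-0.1, 0.5, -0.3]
width: 0.0854
grip_force: 0.0
```

{"method": "send_rows", "body": {
  "steps": [
    [[0, 0, -0.65, 0, 0, 0, 1], [0, 0, -0.8, 0, 0, 0, 1], [0, 0, -0.9, 0, 0, 0, 1], [0, 0, -0.9, 0, 0, 0, 1], [0, 0, 0, 0, 0, 0, 1]]
  ]
}}

```text
t: 6.92
position: [0.5903, -0.3368, 0.2014]
tool_rot: [0.006, 3.128, -0.015]
force: [0.4, 0.0, 2.6]
width: 0.086
grip_force: 0.0
```

{"method": "send_rows", "body": {
  "steps": [
    [[0.815, 0.145, 0, 0, 0, 0, 1], [0.815, 0.145, 0, 0, 0, 0, 1], [0.815, 0.145, 0, 0, 0, 0, 1], [0.815, 0.145, 0, 0, 0, 0, 1], [0.815, 0.145, 0, 0, 0, 0, 1]]
  ]
}}

```text
t: 7.33
position: [0.4229, -0.3045, 0.1905]
tool_rot: [0.005, 3.141, -0.001]
force: [0.1, 0.1, 0.9]
width: 0.0854
grip_force: 0.0
```

{"method": "send_rows", "body": {
  "steps": [
    [[0, 0, 0, 0, 0, 0, 1], [0, 0, 0, 0, 0, 0, 1], [0, 0, 0, 0, 0, 0, 1]]
  ]
}}

```text
t: 7.58
position: [0.4248, -0.3053, 0.191]
tool_rot: [0.006, 3.14, -0.002]
force: [0.3, -0.8, 0.0]
width: 0.085
grip_force: 0.0
```

Run:
```python
from h import *
st();c=calibration("wrist");a=snapshot("wrist");b=snapshot("scene")
cv2.imwrite("pics/w3.png",np.hstack([a[:,:,::-1][:,100:540],cv2.resize(b[60:360,0:270],(360,400))[:,:,::-1]]))
print({k:np.array(v).tolist() for k,v in c.items()})
```

```text
t 7.58 p [ 0.4248 -0.3053  0.191 ] yaw_y 89.77 z [ 0.002 -0.001 -1.   ] F [ 0.3 -0.8  0. ] w 0.085 g 0.0
{'fov_y': 68.90437307038275, 'cx': 320.22172801652323, 'cy': 199.12067541628943, 'R': [[0.004326051634011569, 0.9999899240898459, -0.0011987476983419813], [0.9594976011433236, -0.0038131981627650834, 0.28169098835422346], [0.28168357899861257, -0.002368805301391377, -0.9595044294238442]], 't': [0.3038393389851328, -0.431079321598369, 0.20922395838262692]}
```

View pics/w3.png

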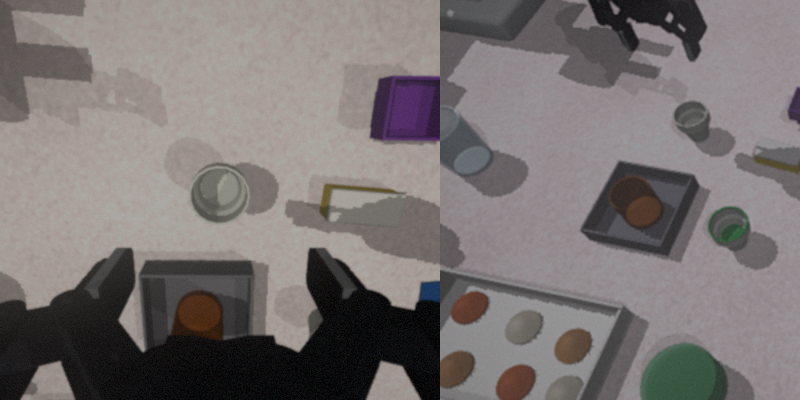

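Jar is in the tub, and the plain cup's rim is centred at wrist pixel (320,192).

Run:
```python
from h import *
print(ray(calibration("wrist"),320,192,.06).round(4))
```

```text
[ 0.4242 -0.306 ]
```

{"method": "send_rows", "body": {
  "steps": [
    [[0.025, -0.04, 0.875, 0, 0, 0, 1], [0, 0, 0.875, 0, 0, 0, 1], [0, 0, 0.875, 0, 0, 0, 1], [0, 0, 0.875, 0, 0, 0, 1], [0, 0, 0, 0, 0, 0, 1]]
  ]
}}

```text
t: 8.1
position: [0.4193, -0.302, 0.0419]
tool_rot: [-0.004, -3.13, -0.017]
force: [-1.4, 1.3, -1.8]
width: 0.0855
grip_force: 0.0
```

{"method": "send_rows", "body": {
  "steps": [
    [[0, 0, 0, 0, 0, 0, 0], [0, 0, 0, 0, 0, 0, 0], [0, 0, 0, 0, 0, 0, 0], [0, 0, 0, 0, 0, 0, 0], [0, 0, 0, 0, 0, 0, 0]]
  ],
  "newtons": 35
}}

```text
t: 8.52
position: [0.4254, -0.3084, 0.0537]
tool_rot: [0.006, 3.137, -0.007]
force: [0.0, 0.4, 4.6]
width: 0.0561
grip_force: 37.7
```

{"method": "send_rows", "body": {
  "steps": [
    [[0, 0, 0, 0, 0, 0, 0], [0, 0, -0.25, 0, 0, 0, 0], [0, 0, -0.75, 0, 0, 0, 0], [0, 0, -0.9, 0, 0, 0, 0], [0, 0, -0.85, 0, 0, 0, 0]]
  ]
}}

```text
t: 8.93
position: [0.4222, -0.3056, 0.1612]
tool_rot: [-0.006, -3.14, -0.003]
force: [1.7, -1.0, -1.6]
width: 0.0562
grip_force: 37.8
```

Run:
```python
from h import *
c=calibration("wrist")
c["R"]=[[ 5.52285794e-03,  9.99984749e-01, -1.36888476e-05],[ 9.60394677e-01, -5.30039059e-03,  2.78592839e-01],[ 2.78588518e-01, -1.55177537e-03, -9.60409303e-01]];c["t"]=[-0.3046664 , -0.44603603,  0.25967138]
im=cv2.imread("pics/w1.png")[280:350,280:370]
cv2.imwrite("pics/c4.png",cv2.resize(im,(540,420),interpolation=cv2.INTER_CUBIC))
for p in[(325,312),(325,316)]:print(ray(c,*p,.062).round(4))
st()
```

```text
[0.5955 0.3074]
[0.6014 0.3074]
t 8.93 p [ 0.4222 -0.3056  0.1612] yaw_y 89.78 z [-0.002  0.002 -1.   ] F [ 1.7 -1.  -1.6] w 0.0562 g 37.8
```

View pics/c4.png

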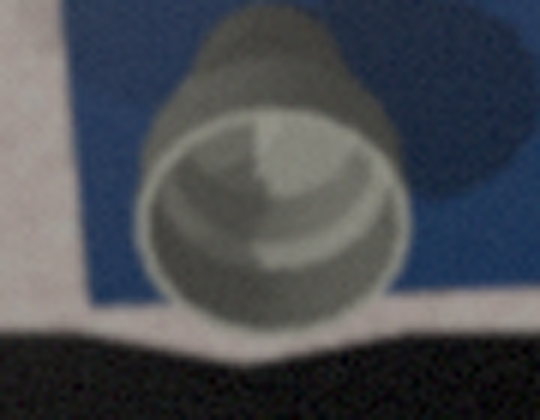

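Base-cup rim centre is at crop (272,218), i.e. wrist pixel (325.3,316.3), giving about (0.602, 0.305). I'll carry the cup there.

{"method": "send_rows", "body": {
  "steps": [
    [[-0.26, 0.898, 0, 0, 0, 0, 0], [-0.26, 0.898, 0, 0, 0, 0, 0], [-0.26, 0.898, 0, 0, 0, 0, 0], [-0.26, 0.898, 0, 0, 0, 0, 0], [-0.26, 0.898, 0, 0, 0, 0, 0]]
  ]
}}

```text
t: 9.35
position: [0.4757, -0.1255, 0.161]
tool_rot: [0.007, 3.141, -0.0]
force: [0.4, -1.0, -1.3]
width: 0.0558
grip_force: 37.8
```

{"method": "send_rows", "body": {
  "steps": [
    [[-0.26, 0.898, 0, 0, 0, 0, 0], [-0.26, 0.898, 0, 0, 0, 0, 0], [-0.26, 0.898, 0, 0, 0, 0, 0], [-0.26, 0.898, 0, 0, 0, 0, 0], [-0.26, 0.898, 0, 0, 0, 0, 0]]
  ]
}}

```text
t: 9.77
position: [0.5283, 0.0542, 0.1608]
tool_rot: [-0.006, -3.141, 0.0]
force: [1.4, -0.4, -2.0]
width: 0.0561
grip_force: 37.8
```

{"method": "send_rows", "body": {
  "steps": [
    [[-0.26, 0.898, 0, 0, 0, 0, 0], [-0.26, 0.898, 0, 0, 0, 0, 0], [-0.26, 0.898, 0, 0, 0, 0, 0], [-0.26, 0.898, 0, 0, 0, 0, 0], [-0.26, 0.898, 0, 0, 0, 0, 0]]
  ]
}}

```text
t: 10.18
position: [0.581, 0.2335, 0.1606]
tool_rot: [-0.006, -3.141, 0.001]
force: [1.1, -0.7, -1.0]
width: 0.0561
grip_force: 37.8
```

{"method": "send_rows", "body": {
  "steps": [
    [[-0.13, 0.449, 0, 0, 0, 0, 0], [-0.13, 0.449, 0, 0, 0, 0, 0], [-0.13, 0.449, 0, 0, 0, 0, 0], [-0.13, 0.449, 0, 0, 0, 0, 0], [0, 0, 0, 0, 0, 0, 0]]
  ]
}}

```text
t: 10.6
position: [0.6021, 0.3068, 0.1597]
tool_rot: [-0.001, -3.141, -0.003]
force: [-1.1, 0.4, -2.1]
width: 0.056
grip_force: 37.9
```

{"method": "send_rows", "body": {
  "steps": [
    [[0, 0, 0, 0, 0, 0, 0], [0, 0, 0, 0, 0, 0, 0], [0, 0, 0, 0, 0, 0, 0], [0, 0, 0, 0, 0, 0, 0]]
  ]
}}

```text
t: 10.93
position: [0.6022, 0.3025, 0.1606]
tool_rot: [-0.008, -3.141, 0.001]
force: [0.4, 0.1, -1.3]
width: 0.056
grip_force: 37.9
```

Run:
```python
from h import *
st();a=snapshot("wrist");b=snapshot("scene");t=snapshot("top")
L=a[:,:,::-1][:,120:520]
R=np.vstack([cv2.resize(b[160:320,400:560],(400,400))])[:,:,::-1]
cv2.imwrite("pics/w5.png",np.hstack([L,R]))
```

```text
t 10.93 p [0.6022 0.3025 0.1606] yaw_y 89.72 z [-0. -0. -1.] F [ 0.4  0.1 -1.3] w 0.056 g 37.9
```

View pics/w5.png

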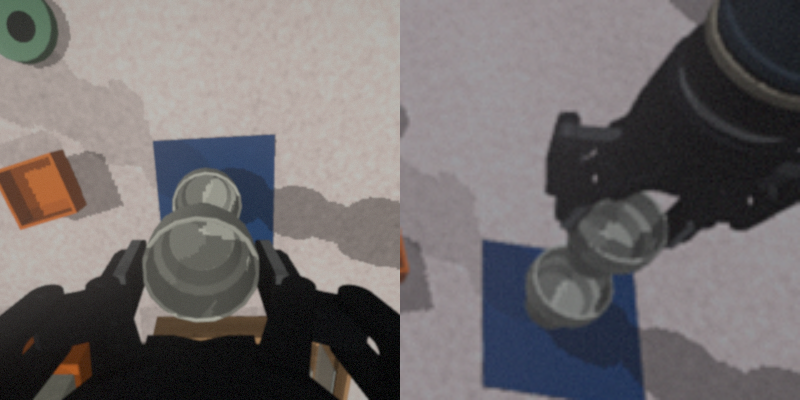

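The held cup is at u≈320 and the base cup at u≈327, so I'll shift +y about 4.5 mm and lower slowly.

{"method": "send_rows", "body": {
  "steps": [
    [[0, 0.11, 0.4, 0, 0, 0, 0], [0, 0, 0.5, 0, 0, 0, 0], [0, 0, 0.3, 0, 0, 0, 0], [0, 0, 0, 0, 0, 0, 0], [0, 0, 0, 0, 0, 0, 0]]
  ]
}}

```text
t: 11.5
position: [0.6013, 0.3073, 0.1109]
tool_rot: [-0.006, -3.139, 0.002]
force: [-0.0, -0.8, -1.0]
width: 0.0556
grip_force: 37.9
```

{"method": "send_rows", "body": {
  "steps": [
    [[0, 0, 0.15, 0, 0, 0, 0], [0, 0, 0.15, 0, 0, 0, 0], [0, 0, 0.15, 0, 0, 0, 0], [0, 0, 0.1, 0, 0, 0, 0], [0, 0, 0, 0, 0, 0, 0]]
  ]
}}

```text
t: 11.92
position: [0.6016, 0.3077, 0.0888]
tool_rot: [-0.006, -3.139, 0.001]
force: [0.4, -0.1, -1.6]
width: 0.0559
grip_force: 37.9
```

{"method": "send_rows", "body": {
  "steps": [
    [[0, 0, 0.1, 0, 0, 0, 0], [0, 0, 0.05, 0, 0, 0, 0], [0, 0, 0, 0, 0, 0, 0], [0, 0, 0, 0, 0, 0, 0]]
  ]
}}

```text
t: 12.25
position: [0.6022, 0.3079, 0.0842]
tool_rot: [-0.006, -3.141, 0.0]
force: [-0.2, -0.6, -2.4]
width: 0.0558
grip_force: 37.9
```

{"method": "send_rows", "body": {
  "steps": [
    [[0, 0, 0.1, 0, 0, 0, 0], [0, 0, 0, 0, 0, 0, 0], [0, 0, 0, 0, 0, 0, 0]]
  ]
}}

```text
t: 12.5
position: [0.6029, 0.3081, 0.0815]
tool_rot: [0.006, 3.14, 0.001]
force: [-1.2, -0.0, 2.7]
width: 0.0562
grip_force: 38.3
```

{"method": "send_rows", "body": {
  "steps": [
    [[0, 0, 0.05, 0, 0, 0, 0], [0, 0, 0, 0, 0, 0, 0], [0, 0, 0, 0, 0, 0, 0]]
  ]
}}

```text
t: 12.75
position: [0.6035, 0.3082, 0.0815]
tool_rot: [0.006, 3.138, 0.002]
force: [-1.7, -0.7, 8.5]
width: 0.0561
grip_force: 38.8
```

{"method": "send_rows", "body": {
  "steps": [
    [[0, 0, 0.05, 0, 0, 0, 0], [0, 0, 0, 0, 0, 0, 0], [0, 0, 0, 0, 0, 0, 0]]
  ]
}}

```text
t: 13.0
position: [0.6042, 0.3084, 0.0814]
tool_rot: [0.006, 3.136, 0.003]
force: [-2.9, -1.9, 13.4]
width: 0.0557
grip_force: 39.2
```

Contact is consistent with being seated. I'll release, rise and check.

{"method": "send_rows", "body": {
  "steps": [
    [[0, 0, -0.08, 0, 0, 0, 0], [0, 0, 0, 0, 0, 0, 0.8], [0, 0, 0, 0, 0, 0, 1], [0, 0, 0, 0, 0, 0, 1], [0, 0, 0, 0, 0, 0, 1]]
  ]
}}

```text
t: 13.42
position: [0.6019, 0.3078, 0.0784]
tool_rot: [-0.006, -3.14, 0.001]
force: [0.8, -0.4, 0.3]
width: 0.0849
grip_force: 0.0
```

{"method": "send_rows", "body": {
  "steps": [
    [[0, 0, -0.2, 0, 0, 0, 1], [0, 0, -0.5, 0, 0, 0, 1], [0, 0, -0.9, 0, 0, 0, 1], [0, 0, -0.9, 0, 0, 0, 1], [0, 0, -0.3, 0, 0, 0, 1]]
  ]
}}

```text
t: 13.83
position: [0.6043, 0.3088, 0.1987]
tool_rot: [0.006, 3.133, 0.005]
force: [0.8, 0.8, 2.0]
width: 0.0851
grip_force: 0.0
```

{"method": "send_rows", "body": {
  "steps": [
    [[0, -0.6, 0, 0, 0, 0, 1], [0, -0.9, 0, 0, 0, 0, 1], [0, -0.9, 0, 0, 0, 0, 1], [0, -0.9, 0, 0, 0, 0, 1], [0, -0.9, 0, 0, 0, 0, 1]]
  ]
}}

```text
t: 14.25
position: [0.6015, 0.1387, 0.192]
tool_rot: [0.005, 3.141, 0.0]
force: [-0.0, -0.7, 0.2]
width: 0.0855
grip_force: 0.0
```

{"method": "send_rows", "body": {
  "steps": [
    [[0, -0.9, 0, 0, 0, 0, 1], [0, -0.9, 0, 0, 0, 0, 1], [0, -0.9, 0, 0, 0, 0, 1], [0, -0.9, 0, 0, 0, 0, 1], [0, -0.9, 0, 0, 0, 0, 1]]
  ]
}}

```text
t: 14.67
position: [0.6008, -0.0417, 0.1921]
tool_rot: [0.006, 3.141, -0.0]
force: [1.0, 0.6, -0.6]
width: 0.0853
grip_force: 0.0
```

{"method": "send_rows", "body": {
  "steps": [
    [[-0.16, -0.9, 0, 0, 0, 0, 1], [0, -0.9, 0, 0, 0, 0, 1], [0, -0.9, 0, 0, 0, 0, 1], [0, -0.35, 0, 0, 0, 0, 1], [0, 0, 0, 0, 0, 0, 1]]
  ]
}}

```text
t: 15.08
position: [0.6067, -0.1659, 0.1914]
tool_rot: [-0.014, -3.141, 0.002]
force: [1.0, 0.4, 0.2]
width: 0.0852
grip_force: 0.0
```

{"method": "send_rows", "body": {
  "steps": [
    [[0, 0, 0, 0, 0, 0, 1], [0, 0, 0, 0, 0, 0, 1], [0, 0, 0, 0, 0, 0, 1]]
  ]
}}

```text
t: 15.33
position: [0.6072, -0.1604, 0.1918]
tool_rot: [0.003, 3.141, 0.001]
force: [-0.2, 0.5, 0.1]
width: 0.0851
grip_force: 0.0
```

Run:
```python
from h import *
st();cw=calibration("wrist");a=snapshot("wrist");b=snapshot("scene");t=snapshot("top")
np.savez("w6.npz",R=cw["R"],t=cw["t"])
cv2.imwrite("pics/t6.png",t[:,:,::-1]);cv2.imwrite("pics/w6full.png",a[:,:,::-1])
R=np.vstack([cv2.resize(b[230:330,420:520],(300,200)),cv2.resize(t[130:190,165:225],(300,200))])[:,:,::-1]
cv2.imwrite("pics/w6.png",np.hstack([a[:,:,::-1][:,70:570],R]))
for k in blobs(a,(60,60,40),(90,255,255),100):
    (x,y),w,an=cv2.fitEllipse(k);print((x,y),w,cv2.boundingRect(k),ray(cw,x,y,.06).round(4))
```

```text
t 15.33 p [ 0.6072 -0.1604  0.1918] yaw_y 89.9 z [ 0.     0.001 -1.   ] F [-0.2  0.5  0.1] w 0.0851 g 0.0
(304.7074279785156, 195.75238037109375) (57.98377227783203, 59.87986755371094) (275, 167, 61, 59) [ 0.6095 -0.1751]
(622.97412109375, 31.719926834106445) (38.9973258972168, 64.95197296142578) (602, 0, 38, 61) [0.4727 0.084 ]
(320.7302551269531, 330.16583251953125) (17.785062789916992, 54.58892822265625) (291, 320, 60, 21) [ 0.7607 -0.1603]
```

View pics/w6.png

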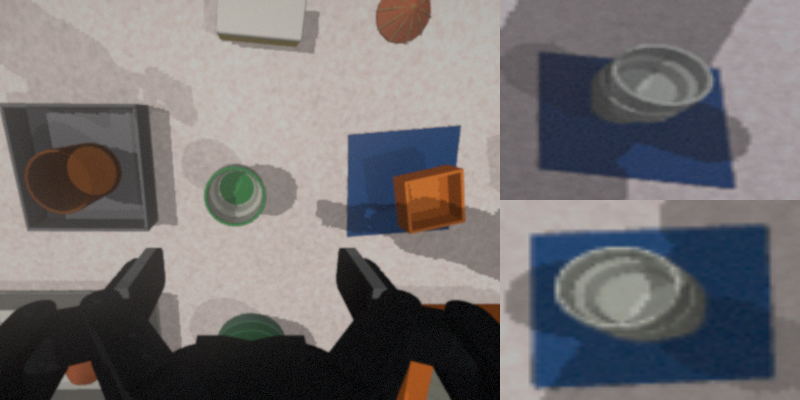

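The stack at the left pad looks nested, the jar stands in the tub, and the green rim is at full wrist pixel (304.7,195.8), i.e. (0.6095, -0.175). I'll grasp the green cup.

{"method": "send_rows", "body": {
  "steps": [
    [[-0.03, -0.36, 0.9, 0, 0, 0, 1], [0, 0, 0.9, 0, 0, 0, 1], [0, 0, 0.9, 0, 0, 0, 1], [0, 0, 0.55, 0, 0, 0, 1], [0, 0, 0.28, 0, 0, 0, 1]]
  ]
}}

```text
t: 15.9
position: [0.6052, -0.1744, 0.0453]
tool_rot: [-0.004, -3.134, -0.005]
force: [-0.6, -0.0, -0.3]
width: 0.0853
grip_force: 0.0
```

{"method": "send_rows", "body": {
  "steps": [
    [[0, 0, 0, 0, 0, 0, 1], [0, 0, 0, 0, 0, 0, 1], [0, 0, 0, 0, 0, 0, 0], [0, 0, 0, 0, 0, 0, 0], [0, 0, 0, 0, 0, 0, 0]]
  ]
}}

```text
t: 16.32
position: [0.6103, -0.177, 0.0538]
tool_rot: [0.005, 3.136, -0.003]
force: [-0.3, 0.3, 2.4]
width: 0.0559
grip_force: 36.8
```

{"method": "send_rows", "body": {
  "steps": [
    [[0, 0, 0, 0, 0, 0, 0], [0, 0, 0, 0, 0, 0, 0], [0, 0, 0, 0, 0, 0, 0], [0, 0, -0.25, 0, 0, 0, 0], [0, 0, -0.6, 0, 0, 0, 0]]
  ]
}}

```text
t: 16.73
position: [0.6052, -0.1754, 0.0809]
tool_rot: [-0.006, -3.134, -0.004]
force: [-0.3, 0.7, -2.3]
width: 0.0558
grip_force: 37.6
```

{"method": "send_rows", "body": {
  "steps": [
    [[0, 0, -0.9, 0, 0, 0, 0], [0, 0, -0.9, 0, 0, 0, 0], [0, 0, -0.6, 0, 0, 0, 0], [0, 0, 0, 0, 0, 0, 0], [0, 0, 0, 0, 0, 0, 0]]
  ]
}}

```text
t: 17.15
position: [0.6095, -0.1772, 0.1837]
tool_rot: [0.006, 3.136, -0.004]
force: [-0.1, 1.1, -1.2]
width: 0.0561
grip_force: 37.7
```

Run:
```python
from h import *
st();c=calibration("top");t=cv2.imread("pics/t6.png")
print("stack rim",ray(c,165+24,130+26.4,.086).round(4), "if z=.1",ray(c,189,156.4,.1).round(4))
```

```text
t 17.15 p [ 0.6095 -0.1772  0.1837] yaw_y 89.78 z [ 0.005 -0.002 -1.   ] F [-0.1  1.1 -1.2] w 0.0561 g 37.7
stack rim [0.6037 0.3059] if z=.1 [0.5999 0.3014]
```

{"method": "send_rows", "body": {
  "steps": [
    [[0.165, 0.95, 0, 0, 0, 0, 0], [0, 0.95, 0, 0, 0, 0, 0], [0, 0.95, 0, 0, 0, 0, 0], [0, 0.95, 0, 0, 0, 0, 0], [0, 0.95, 0, 0, 0, 0, 0]]
  ]
}}

```text
t: 17.57
position: [0.6005, 0.0151, 0.1778]
tool_rot: [-0.007, -3.137, -0.0]
force: [1.0, 0.0, -1.0]
width: 0.0557
grip_force: 37.8
```

{"method": "send_rows", "body": {
  "steps": [
    [[0, 0.95, 0, 0, 0, 0, 0], [0, 0.95, 0, 0, 0, 0, 0], [0, 0.95, 0, 0, 0, 0, 0], [0, 0.95, 0, 0, 0, 0, 0], [0, 0.95, 0, 0, 0, 0, 0]]
  ]
}}

```text
t: 17.98
position: [0.6013, 0.205, 0.1777]
tool_rot: [-0.006, -3.137, 0.002]
force: [1.5, 0.1, -1.7]
width: 0.0559
grip_force: 37.8
```

{"method": "send_rows", "body": {
  "steps": [
    [[0, 0.95, 0, 0, 0, 0, 0], [0, 0.6, 0, 0, 0, 0, 0], [0, 0.5, 0, 0, 0, 0, 0], [0, 0.4, 0, 0, 0, 0, 0], [0, 0.125, 0, 0, 0, 0, 0]]
  ]
}}

```text
t: 18.4
position: [0.6015, 0.3089, 0.1772]
tool_rot: [-0.001, -3.137, 0.001]
force: [-0.3, 0.7, -1.7]
width: 0.0558
grip_force: 37.8
```

{"method": "send_rows", "body": {
  "steps": [
    [[0, 0, 0, 0, 0, 0, 0], [0, 0, 0, 0, 0, 0, 0], [0, 0, 0, 0, 0, 0, 0], [0, 0, 0, 0, 0, 0, 0]]
  ]
}}

```text
t: 18.73
position: [0.6035, 0.3051, 0.1802]
tool_rot: [-0.008, -3.141, 0.001]
force: [0.5, -0.9, -0.7]
width: 0.0559
grip_force: 37.8
```

Run:
```python
from h import *
st();a=snapshot("wrist");b=snapshot("scene")
cv2.imwrite("pics/w7.png",np.hstack([a[:,120:520],cv2.resize(b[160:320,400:560],(400,400))])[:,:,::-1])
```

```text
t 18.73 p [0.6035 0.3051 0.1802] yaw_y 89.69 z [-0.    -0.001 -1.   ] F [ 0.5 -0.9 -0.7] w 0.0559 g 37.8
```

View pics/w7.png

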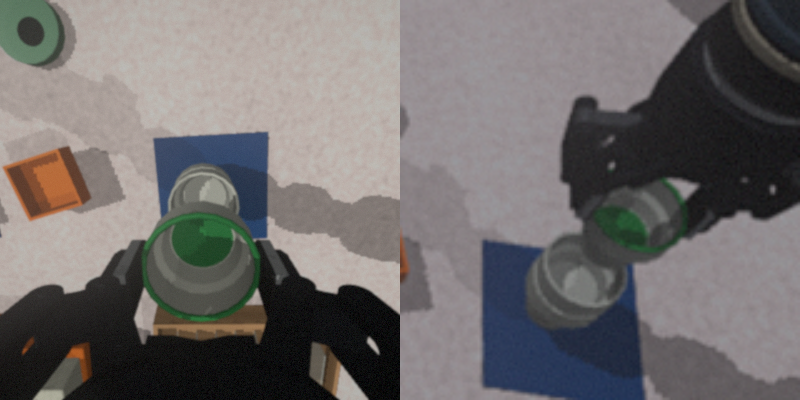

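Stack rim is at u≈324.5 and the held cup at 320; I'll nudge +y and lower.

{"method": "send_rows", "body": {
  "steps": [
    [[0, 0.06, 0.4, 0, 0, 0, 0], [0, 0, 0.5, 0, 0, 0, 0], [0, 0, 0.3, 0, 0, 0, 0], [0, 0, 0, 0, 0, 0, 0], [0, 0, 0, 0, 0, 0, 0]]
  ]
}}

```text
t: 19.25
position: [0.6025, 0.3082, 0.1311]
tool_rot: [-0.007, -3.139, 0.002]
force: [0.3, -0.3, -0.7]
width: 0.056
grip_force: 37.8
```

{"method": "send_rows", "body": {
  "steps": [
    [[0, 0, 0.15, 0, 0, 0, 0], [0, 0, 0.15, 0, 0, 0, 0], [0, 0, 0.15, 0, 0, 0, 0], [0, 0, 0.05, 0, 0, 0, 0], [0, 0, 0, 0, 0, 0, 0]]
  ]
}}

```text
t: 19.67
position: [0.6029, 0.3086, 0.1113]
tool_rot: [-0.006, -3.14, 0.001]
force: [-0.2, -0.8, -1.4]
width: 0.0559
grip_force: 37.8
```

{"method": "send_rows", "body": {
  "steps": [
    [[0, 0, 0.05, 0, 0, 0, 0], [0, 0, 0, 0, 0, 0, 0], [0, 0, 0, 0, 0, 0, 0]]
  ]
}}

```text
t: 19.92
position: [0.6034, 0.309, 0.1105]
tool_rot: [0.006, 3.141, -0.0]
force: [-0.9, -0.3, -1.2]
width: 0.0559
grip_force: 37.8
```

{"method": "send_rows", "body": {
  "steps": [
    [[0, 0, 0.05, 0, 0, 0, 0], [0, 0, 0, 0, 0, 0, 0], [0, 0, 0, 0, 0, 0, 0]]
  ]
}}

```text
t: 20.17
position: [0.6037, 0.309, 0.1091]
tool_rot: [0.006, 3.14, 0.001]
force: [-0.2, -0.2, 1.1]
width: 0.056
grip_force: 38.0
```

{"method": "send_rows", "body": {
  "steps": [
    [[0, 0, 0.05, 0, 0, 0, 0], [0, 0, 0, 0, 0, 0, 0], [0, 0, 0, 0, 0, 0, 0]]
  ]
}}

```text
t: 20.42
position: [0.6044, 0.3091, 0.1085]
tool_rot: [0.006, 3.138, 0.001]
force: [-0.2, -0.5, 4.6]
width: 0.0559
grip_force: 38.4
```

{"method": "send_rows", "body": {
  "steps": [
    [[0, 0, 0.05, 0, 0, 0, 0], [0, 0, 0, 0, 0, 0, 0], [0, 0, 0, 0, 0, 0, 0]]
  ]
}}

```text
t: 20.67
position: [0.6051, 0.3093, 0.1083]
tool_rot: [0.006, 3.136, 0.002]
force: [-1.9, -1.4, 9.7]
width: 0.0559
grip_force: 38.7
```

Contact reached. I'll release and inspect.

{"method": "send_rows", "body": {
  "steps": [
    [[0, 0, -0.08, 0, 0, 0, 0], [0, 0, 0, 0, 0, 0, 0.8], [0, 0, 0, 0, 0, 0, 1], [0, 0, 0, 0, 0, 0, 1], [0, 0, 0, 0, 0, 0, 1]]
  ]
}}

```text
t: 21.08
position: [0.6029, 0.3089, 0.1066]
tool_rot: [-0.006, -3.14, 0.0]
force: [-0.1, 0.3, -0.9]
width: 0.0855
grip_force: 0.0
```

{"method": "send_rows", "body": {
  "steps": [
    [[0, 0, -0.2, 0, 0, 0, 1], [0, 0, -0.5, 0, 0, 0, 1], [0, 0, -0.7, 0, 0, 0, 1], [0, 0, -0.7, 0, 0, 0, 1], [0, -0.3, 0, 0, 0, 0, 1]]
  ]
}}

```text
t: 21.5
position: [0.6058, 0.2997, 0.1995]
tool_rot: [0.002, 3.131, 0.009]
force: [0.9, 0.0, 1.5]
width: 0.0855
grip_force: 0.0
```

{"method": "send_rows", "body": {
  "steps": [
    [[0.06, -0.9, 0, 0, 0, 0, 1], [0.06, -0.9, 0, 0, 0, 0, 1], [0.06, -0.9, 0, 0, 0, 0, 1], [0.06, -0.8, 0, 0, 0, 0, 1], [0, 0, 0, 0, 0, 0, 1]]
  ]
}}

```text
t: 21.92
position: [0.5931, 0.1513, 0.1923]
tool_rot: [0.015, 3.141, -0.005]
force: [0.4, 1.2, 0.0]
width: 0.0853
grip_force: 0.0
```

{"method": "send_rows", "body": {
  "steps": [
    [[0, 0, 0, 0, 0, -0.8, 1], [0, 0, 0, 0, 0, -0.8, 1], [0, 0, 0, 0, 0, -0.8, 1], [0, 0, 0, 0, 0, -0.8, 1], [0, 0, 0, 0, 0, -0.6, 1]]
  ]
}}

```text
t: 22.33
position: [0.5933, 0.1572, 0.1919]
tool_rot: [-0.414, 3.114, 0.0]
force: [0.5, 0.5, 0.2]
width: 0.0854
grip_force: 0.0
```

{"method": "send_rows", "body": {
  "steps": [
    [[0, 0, 0, 0, 0, 0, 1], [0, 0, 0, 0, 0, 0, 1], [0, 0, 0, 0, 0, 0, 1]]
  ]
}}

```text
t: 22.58
position: [0.5932, 0.1572, 0.1917]
tool_rot: [-0.409, 3.115, 0.0]
force: [0.1, 0.0, 0.0]
width: 0.0858
grip_force: 0.0
```

Run:
```python
from h import *
st();cw=calibration("wrist");a=snapshot("wrist");b=snapshot("scene");t=snapshot("top");cs=calibration("scene");ct=calibration("top")
cv2.imwrite("pics/w8f.png",a[:,:,::-1]);cv2.imwrite("pics/s8.png",b[:,:,::-1]);cv2.imwrite("pics/t8.png",t[:,:,::-1])
R=np.vstack([cv2.resize(b[230:310,430:510],(300,300),interpolation=2),cv2.resize(t[130:190,165:225],(300,300),interpolation=2)])
cv2.imwrite("pics/w8.png",np.hstack([cv2.resize(a[:,70:570],(500,400)),np.zeros((400,0,3),np.uint8)])[:,:,::-1])
L=np.zeros((600,500,3),np.uint8);L[:400]=a[:,70:570]
cv2.imwrite("pics/w8.png",np.hstack([L,R])[:,:,::-1])
for n,im,c in(("s",b,cs),("t",t,ct)):
    for k in blobs(im,(60,60,40),(90,255,255),60):
        (x,y),w,an=cv2.fitEllipse(k);print(n,round(x,1),round(y,1),np.round(w,1),[ray(c,x,y,z).round(4) for z in(.11,.12)])
for k in blobs(a,(5,150,90),(20,255,255),300):
    print(cv2.boundingRect(k),cv2.minAreaRect(k))
```

```text
t 22.58 p [0.5932 0.1572 0.1917] yaw_y 104.95 z [ 0.  0. -1.] F [0.1 0.  0. ] w 0.0858 g 0.0
s 180.6 348.1 [57.  61.1] [array([ 0.8382, -0.1377]), array([ 0.8393, -0.134 ])]
s 478.6 261.1 [28.7 35.5] [array([0.6027, 0.3075]), array([0.6076, 0.3039])]
t 382.5 71.0 [36.4 44.7] [array([ 0.7943, -0.1467]), array([ 0.7894, -0.1448])]
t 265.2 221.0 [16.6 23.3] [array([0.4483, 0.1274]), array([0.4474, 0.1261])]
(147, 150, 64, 59) ((178.5, 179.0), (58.0, 63.0), 90.0)
(291, 162, 57, 57) ((319.59527587890625, 189.97711181640625), (55.88175964355469, 55.9970588684082), 87.79740142822266)
(220, 299, 80, 48) ((259.2529602050781, 326.1117248535156), (79.72193908691406, 41.54218292236328), 12.52880859375)
```

View pics/w8.png

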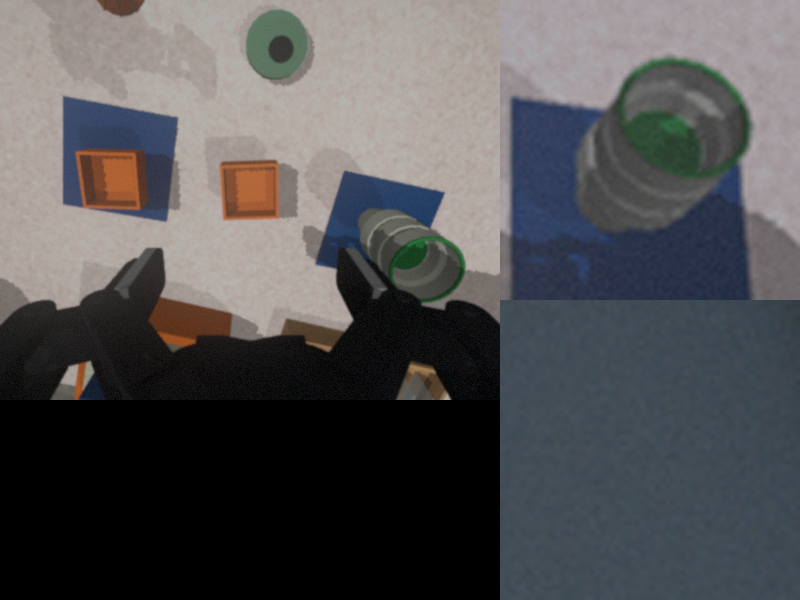

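The round stack is upright and nested. The loose dish is at wrist (319.6,190) and dish_base at (180,180). I'll work out exact pose and angles from the corners.

Run:
```python
from h import *
st();c=calibration("wrist");a=cv2.imread("pics/w8f.png")[:,:,::-1].copy()
for k,z in zip(blobs(a,(5,150,90),(20,255,255),300)[1:3] ,(0,0)): pass
for k in blobs(a,(3,130,60),(20,255,255),300):
    x,y,w,h=cv2.boundingRect(k)
    if y>250 or y<100: continue
    z=.048 if x<250 else .046
    H=cv2.convexHull(k)
    P=np.array([ray(c,*p,z) for p in H[:,0].astype(float)],np.float32)*1000
    r=cv2.minAreaRect(P);print(cv2.boundingRect(k),"centre",np.round(r[0],1),"size",np.round(r[1],1),"ang",round(r[2],1))
    q=cv2.approxPolyDP(H,5,True)[:,0].astype(float);Q=np.array([ray(c,*p,z) for p in q])
    for i in range(len(q)):
        e=Q[(i+1)%len(q)]-Q[i];print(q[i],Q[i].round(4),"len",np.linalg.norm(e).round(4),"ang",(np.degrees(np.arctan2(e[1],e[0]))%90).round(1))
```

```text
t 22.73 p [0.5932 0.1571 0.1915] yaw_y 104.97 z [-0.  0. -1.] F [-0.7 -0.2 -0.6] w 0.0853 g 0.0
(146, 150, 70, 59) centre [617.5  25.6] size [57.5 63. ] ang 13.8
[211. 151.] [0.583  0.0482] len 0.049 ang 13.6
[215. 201.] [0.6306 0.0597] len 0.0099 ang 62.3
[209. 208.] [0.6393 0.0551] len 0.0543 ang 12.7
[154. 206.] [0.6513 0.0021] len 0.0532 ang 13.9
[146. 152.] [ 0.5996 -0.0106] len 0.0611 ang 15.8
(290, 161, 58, 59) centre [594.5 156.5] size [57.7 54.7] ang 17.0
[344. 161.] [0.5601 0.1716] len 0.0568 ang 19.3
[347. 217.] [0.6137 0.1904] len 0.0536 ang 17.2
[294. 219.] [0.6296 0.1392] len 0.0541 ang 17.6
[290. 166.] [0.578  0.1229] len 0.0519 ang 20.3
```

{"method": "send_rows", "body": {
  "steps": [
    [[0, 0, 0.9, 0, 0, -0.5, 1], [0, 0, 0.9, 0, 0, 0, 1], [0, 0, 0.9, 0, 0, 0, 1], [0, 0, 0.6, 0, 0, 0, 1], [0, 0, 0.4, 0, 0, 0, 1]]
  ]
}}

```text
t: 23.15
position: [0.5905, 0.1566, 0.0392]
tool_rot: [0.463, -3.101, -0.0]
force: [-0.3, -0.2, -0.2]
width: 0.0852
grip_force: 0.0
```

{"method": "send_rows", "body": {
  "steps": [
    [[0, 0, 0.17, 0, 0, 0, 1], [0, 0, 0, 0, 0, 0, 1], [0, 0, 0, 0, 0, 0, 1], [0, 0, 0, 0, 0, 0, 0], [0, 0, 0, 0, 0, 0, 0]]
  ],
  "newtons": 30
}}

```text
t: 23.57
position: [0.595, 0.1573, 0.0392]
tool_rot: [-0.463, 3.103, -0.0]
force: [0.5, -0.3, 0.2]
width: 0.064
grip_force: 0.0
```

{"method": "send_rows", "body": {
  "steps": [
    [[0, 0, 0, 0, 0, 0, 0], [0, 0, 0, 0, 0, 0, 0], [0, 0, 0, 0, 0, 0, 0], [0, 0, 0, 0, 0, 0, 0]]
  ]
}}

```text
t: 23.9
position: [0.5949, 0.1573, 0.0391]
tool_rot: [-0.463, 3.103, 0.0]
force: [0.7, 0.1, 5.0]
width: 0.055
grip_force: 33.5
```

{"method": "send_rows", "body": {
  "steps": [
    [[0, 0, -0.25, 0, 0, 0, 0], [0, 0, -0.7, 0, 0, 0, 0], [0, 0, -0.9, 0, 0, 0, 0], [0, 0, -0.65, 0, 0, 0, 0], [0, 0, 0, 0, 0, 0, 0]]
  ]
}}

```text
t: 24.32
position: [0.5968, 0.1576, 0.1447]
tool_rot: [-0.462, 3.095, 0.0]
force: [0.2, 1.2, 0.7]
width: 0.055
grip_force: 32.9
```

{"method": "send_rows", "body": {
  "steps": [
    [[0, 0, 0, 0, 0, 1, 0], [0.046, -0.9, 0, 0, 0, 0, 0], [0.046, -0.9, 0, 0, 0, 0, 0], [0.046, -0.9, 0, 0, 0, 0, 0], [0.046, -0.5, 0, 0, 0, 0, 0]]
  ]
}}

```text
t: 24.73
position: [0.6145, 0.0272, 0.1358]
tool_rot: [0.352, -3.12, 0.003]
force: [0.8, -0.5, -1.2]
width: 0.0552
grip_force: 32.8
```

{"method": "send_rows", "body": {
  "steps": [
    [[0, -0.22, 0, 0, 0, 0, 0], [0, 0, 0, 0, 0, 0, 0], [0, 0, 0, 0, 0, 0, 0], [0, 0, 0, 0, 0, 0, 0], [0, 0, 0, 0, 0, 0, 0]]
  ]
}}

```text
t: 25.15
position: [0.6164, 0.0237, 0.1366]
tool_rot: [0.359, -3.121, -0.001]
force: [0.1, 0.2, -0.9]
width: 0.0555
grip_force: 32.8
```

Run:
```python
from h import *
st();a=snapshot("wrist");b=snapshot("scene")
cv2.imwrite("pics/w9.png",np.hstack([a[:,120:520],cv2.resize(b[180:300,260:380],(400,400),interpolation=2)])[:,:,::-1])
```

```text
t 25.15 p [0.6164 0.0237 0.1366] yaw_y 103.11 z [-0.001  0.001 -1.   ] F [ 0.1  0.2 -0.9] w 0.0555 g 32.8
```

View pics/w9.png

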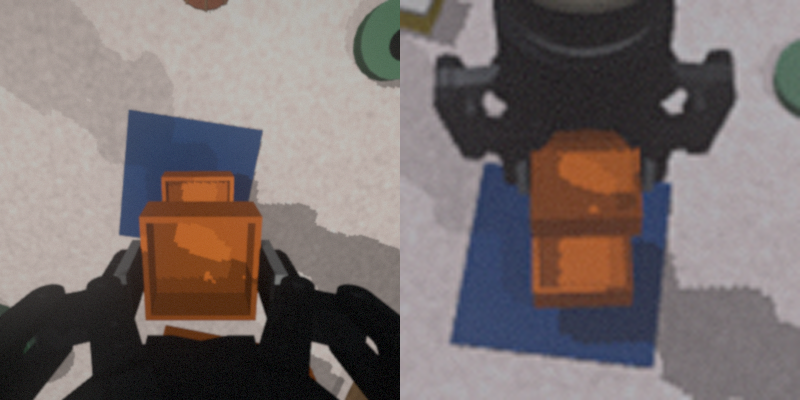

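The dish sits squarely over its base: held u≈321, base u≈318.5. Lowering.

{"method": "send_rows", "body": {
  "steps": [
    [[-0.03, -0.03, 0.4, 0, 0, 0, 0], [0, 0, 0.5, 0, 0, 0, 0], [0, 0, 0.2, 0, 0, 0, 0], [0, 0, 0, 0, 0, 0, 0], [0, 0, 0, 0, 0, 0, 0]]
  ]
}}

```text
t: 25.67
position: [0.6174, 0.0217, 0.0921]
tool_rot: [0.356, -3.119, -0.001]
force: [-0.0, 0.1, -0.8]
width: 0.0551
grip_force: 32.8
```

{"method": "send_rows", "body": {
  "steps": [
    [[0, 0, 0.15, 0, 0, 0, 0], [0, 0, 0.15, 0, 0, 0, 0], [0, 0, 0.1, 0, 0, 0, 0], [0, 0, 0, 0, 0, 0, 0], [0, 0, 0, 0, 0, 0, 0]]
  ]
}}

```text
t: 26.08
position: [0.6179, 0.0211, 0.0764]
tool_rot: [0.355, -3.121, -0.0]
force: [-0.2, 0.0, -0.6]
width: 0.0555
grip_force: 32.8
```

{"method": "send_rows", "body": {
  "steps": [
    [[0, 0, 0.08, 0, 0, 0, 0], [0, 0, 0.07, 0, 0, 0, 0], [0, 0, 0, 0, 0, 0, 0], [0, 0, 0, 0, 0, 0, 0]]
  ]
}}

```text
t: 26.42
position: [0.6179, 0.0211, 0.0704]
tool_rot: [0.355, -3.121, -0.0]
force: [0.5, -0.5, -1.7]
width: 0.055
grip_force: 32.8
```

{"method": "send_rows", "body": {
  "steps": [
    [[0, 0, 0.05, 0, 0, 0, 0], [0, 0, 0, 0, 0, 0, 0], [0, 0, 0, 0, 0, 0, 0]]
  ]
}}

```text
t: 26.67
position: [0.6181, 0.0211, 0.0686]
tool_rot: [0.355, -3.121, -0.0]
force: [-0.8, 0.3, -0.9]
width: 0.0554
grip_force: 32.8
```

{"method": "send_rows", "body": {
  "steps": [
    [[0, 0, 0.05, 0, 0, 0, 0], [0, 0, 0, 0, 0, 0, 0], [0, 0, 0, 0, 0, 0, 0]]
  ]
}}

```text
t: 26.92
position: [0.6186, 0.0211, 0.0671]
tool_rot: [-0.355, 3.12, -0.0]
force: [-0.2, 0.9, 1.2]
width: 0.0554
grip_force: 33.0
```

Seated at the expected height. I'll release, rise, back away and verify.

{"method": "send_rows", "body": {
  "steps": [
    [[0, 0, 0, 0, 0, 0, 0.8], [0, 0, 0, 0, 0, 0, 1], [0, 0, 0, 0, 0, 0, 1], [0, 0, 0, 0, 0, 0, 1], [0, 0, -0.2, 0, 0, 0, 1]]
  ]
}}

```text
t: 27.33
position: [0.6167, 0.0212, 0.0729]
tool_rot: [0.355, -3.118, -0.001]
force: [-0.3, -0.1, -0.5]
width: 0.085
grip_force: 0.0
```

{"method": "send_rows", "body": {
  "steps": [
    [[0, 0, -0.6, 0, 0, 0, 1], [0, 0, -0.9, 0, 0, 0, 1], [0, 0, -0.9, 0, 0, 0, 1], [0, 0, -0.9, 0, 0, 0, 1], [0.6, 0, 0, 0, 0, 0, 1]]
  ]
}}

```text
t: 27.75
position: [0.6027, 0.0156, 0.2174]
tool_rot: [-0.354, 3.101, -0.005]
force: [1.0, -0.2, 3.4]
width: 0.0852
grip_force: 0.0
```

{"method": "send_rows", "body": {
  "steps": [
    [[0.9, 0, 0, 0, 0, 0, 1], [0.9, 0, 0, 0, 0, 0, 1], [0.9, 0, 0, 0, 0, 0, 1], [0.9, 0, 0, 0, 0, 0, 1], [0.9, 0, 0, 0, 0, 0, 1]]
  ]
}}

```text
t: 28.17
position: [0.4178, -0.0249, 0.2073]
tool_rot: [-0.356, 3.12, -0.001]
force: [0.4, 0.2, 0.4]
width: 0.0854
grip_force: 0.0
```

{"method": "send_rows", "body": {
  "steps": [
    [[0.6, 0, 0, 0, 0, 0, 1], [0, 0, 0, 0, 0, 0, 1], [0, 0, 0, 0, 0, 0, 1], [0, 0, 0, 0, 0, 0, 1]]
  ]
}}

```text
t: 28.5
position: [0.3969, -0.0302, 0.2075]
tool_rot: [-0.355, 3.119, -0.001]
force: [0.6, -0.5, 0.6]
width: 0.0856
grip_force: 0.0
```

Run:
```python
from h import *
from scipy.optimize import least_squares
st();b=snapshot("scene");t=snapshot("top");cs=calibration("scene");ct=calibration("top")
cv2.imwrite("pics/s10.png",b[:,:,::-1]);cv2.imwrite("pics/t10.png",t[:,:,::-1])
f=lambda im,x0,x1,y0,y1:cv2.resize(im[y0:y1,x0:x1],(400,300),interpolation=2)
cv2.imwrite("pics/v10.png",np.vstack([np.hstack([f(b,430,530,235,310),f(b,270,370,220,295)]),np.hstack([f(t,145,245,120,195),f(t,270,370,115,190)])])[:,:,::-1])
# triangulate green rim: contour ellipses
E={}
for n,im in(("s",b),("t",t)):
    for k in blobs(im,(60,60,30),(90,255,255),60):
        (x,y),w,an=cv2.fitEllipse(cv2.convexHull(k)) if len(k)>5 else ((0,0),0,0)
        print(n,(round(x,1),round(y,1)),np.round(w,1),cv2.boundingRect(k))
```

```text
t 28.5 p [ 0.3969 -0.0302  0.2075] yaw_y 102.98 z [ 0.002 -0.    -1.   ] F [ 0.6 -0.5  0.6] w 0.0856 g 0.0
s (181.7, 348.6) [59.7 62.7] (151, 318, 62, 61)
s (478.6, 261.0) [30.1 36.9] (461, 245, 36, 33)
s (385.7, 202.0) [20.  25.1] (373, 192, 26, 21)
t (382.5, 71.1) [37.7 45.4] (364, 50, 39, 44)
t (184.8, 152.7) [25.4 27. ] (172, 140, 27, 26)
t (262.5, 221.6) [23.1 23.7] (251, 210, 24, 24)
```

View pics/v10.png

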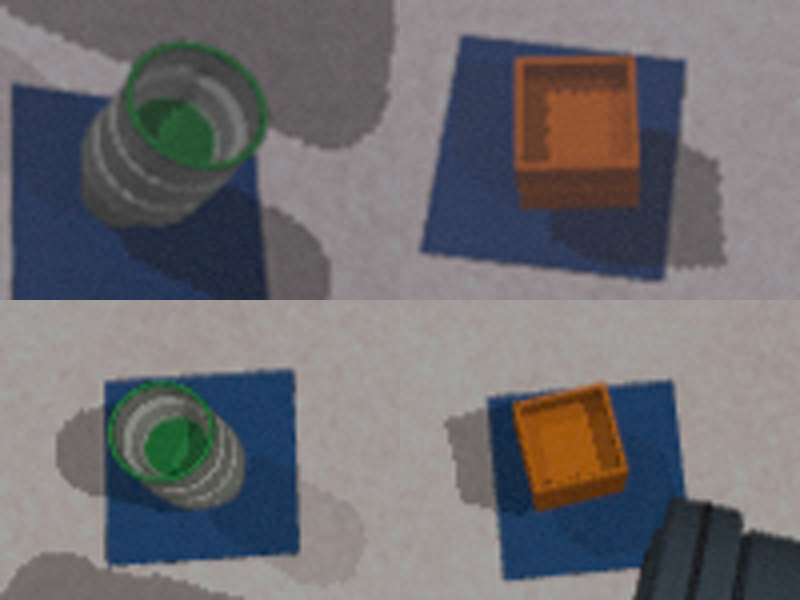

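Both stacks look nested, upright and concentric: green rim at scene (478.6,261) and top (184.8,152.7). Triangulating the rim heights as a last check.

Run:
```python
from h import *
cs=calibration("scene");ct=calibration("top")
for z in np.arange(.100,.124,.004):
    p,q=ray(cs,478.6,261,z),ray(ct,184.8,152.7,z);print(round(z,3),p.round(4),q.round(4),round(np.linalg.norm(p-q)*1e3,1))
t=cv2.imread("pics/t10.png")[:,:,::-1].copy();b=cv2.imread("pics/s10.png")[:,:,::-1].copy()
def dish(im,x0,x1,y0,y1):
    for k in blobs(im,(3,130,60),(20,255,255),300):
        m=cv2.boundingRect(k)
        if x0<m[0]<x1 and y0<m[1]<y1:print(m)
dish(t,280,330,120,170);dish(b,280,330,220,270)
# rim centres from the crop corners (4x): scene then top
S=np.array([(270+(u-400)/4,220+v/4) for u,v in[(517,58),(635,57),(638,168),(517,170)]]);T=np.array([(270+(u-400)/4,115+(v-300)/4) for u,v in[(514,402),(604,385),(626,470),(534,492)]])
for z in(.066,.070,.074,.078,.082):
    p=np.mean([ray(cs,*s,z) for s in S],0);q=np.mean([ray(ct,*s,z) for s in T],0);print(z,p.round(4),q.round(4),round(np.linalg.norm(p-q)*1e3,1))
for k in blobs(t,(3,80,20),(20,255,130),100):
    m=cv2.boundingRect(k)
    if 420<m[0]<490 and 130<m[1]<200:print("jar",m,ray(ct,m[0]+m[2]/2,m[1]+m[3]/2,.04).round(3))
```

```text
0.1 [0.5977 0.3112] [0.6088 0.3111] 11.1
0.104 [0.5997 0.3098] [0.6077 0.3098] 8.0
0.108 [0.6016 0.3083] [0.6066 0.3084] 4.9
0.112 [0.6036 0.3069] [0.6054 0.3071] 1.9
0.116 [0.6055 0.3054] [0.6043 0.3058] 1.3
0.12 [0.6075 0.3039] [0.6032 0.3044] 4.3
(298, 136, 29, 32)
(299, 234, 31, 37)
0.066 [0.617  0.0219] [0.6213 0.0205] 4.5
0.07 [0.6187 0.0223] [0.6201 0.0205] 2.2
0.074 [0.6205 0.0227] [0.619  0.0205] 2.6
0.078 [0.6222 0.0231] [0.6179 0.0206] 5.0
0.082 [0.624  0.0235] [0.6168 0.0206] 7.8
jar (441, 146, 33, 29) [ 0.594 -0.334]
```

Cross-check: the rim lines of the lower cups, sampled along the camera-facing side of the stack in both pictures.

Run:
```python
from h import *
from scipy.ndimage import map_coordinates
from scipy.signal import find_peaks
def proj(c,X):
    f=200/np.tan(np.radians(c["fov_y"]/2));p=np.array(c["R"])@X+np.array(c["t"]);return f*p[0]/p[2]+c["cx"],f*p[1]/p[2]+c["cy"]
zs=np.arange(.03,.125,.001)
for n,fn in(("scene","s10"),("top","t10"),("top","t6")):
    c=calibration(n);g=cv2.imread(f"pics/{fn}.png")[:,:,::-1].astype(float)[:,:,[0]].mean(2)
    o=-np.array(c["R"]).T@np.array(c["t"]);C=np.array([.6035,.307]);d0=o[:2]-C;a0=np.arctan2(d0[1],d0[0])
    acc=0
    for da in np.radians(range(-40,41,4)):
        d=np.array([np.cos(a0+da),np.sin(a0+da)])
        P=np.array([proj(c,np.r_[C+.029*d,z]) for z in zs])
        acc=acc+map_coordinates(g,[P[:,1],P[:,0]],order=1)
    acc/=21;pk,pr=find_peaks(acc,prominence=1.5);print(fn,[(round(zs[i],3),round(p,1)) for i,p in zip(pk,pr["prominences"])])
```

```text
s10 [(np.float64(0.049), np.float64(1.5)), (np.float64(0.063), np.float64(43.1)), (np.float64(0.088), np.float64(22.2))]
t10 [(np.float64(0.07), np.float64(23.9)), (np.float64(0.094), np.float64(80.2))]
t6 [(np.float64(0.07), np.float64(13.6)), (np.float64(0.097), np.float64(12.2))]
```

Run:
```python
from h import *
from scipy.ndimage import map_coordinates
def proj(c,X):
    f=200/np.tan(np.radians(c["fov_y"]/2));p=np.array(c["R"])@X+np.array(c["t"]);return f*p[0]/p[2]+c["cx"],f*p[1]/p[2]+c["cy"]
zs=np.arange(.085,.13,.001)
for n,fn in(("scene","s10"),("top","t10")):
    c=calibration(n);im=cv2.imread(f"pics/{fn}.png").astype(float);g=im[:,:,1]-im[:,:,2]
    o=-np.array(c["R"]).T@np.array(c["t"]);C=np.array([.6035,.307]);d0=o[:2]-C;a0=np.arctan2(d0[1],d0[0]);acc=0
    for da in np.radians(range(-40,41,4)):
        d=np.array([np.cos(a0+da),np.sin(a0+da)]);P=np.array([proj(c,np.r_[C+.029*d,z]) for z in zs])
        acc=acc+map_coordinates(g,[P[:,1],P[:,0]],order=1)/21
    print(fn,[(round(z,3),round(v)) for z,v in zip(zs[::2],acc[::2])])
```

```text
s10 [(np.float64(0.085), 1), (np.float64(0.087), 1), (np.float64(0.089), 1), (np.float64(0.091), 1), (np.float64(0.093), 1), (np.float64(0.095), 1), (np.float64(0.097), 1), (np.float64(0.099), 1), (np.float64(0.101), 0), (np.float64(0.103), 0), (np.float64(0.105), 0), (np.float64(0.107), 2), (np.float64(0.109), 9), (np.float64(0.111), 22), (np.float64(0.113), 35), (np.float64(0.115), 43), (np.float64(0.117), 43), (np.float64(0.119), 38), (np.float64(0.121), 34), (np.float64(0.123), 33), (np.float64(0.125), 33), (np.float64(0.127), 32), (np.float64(0.129), 32)]
t10 [(np.float64(0.085), 1), (np.float64(0.087), 1), (np.float64(0.089), 2), (np.float64(0.091), 2), (np.float64(0.093), 2), (np.float64(0.095), 2), (np.float64(0.097), 1), (np.float64(0.099), 1), (np.float64(0.101), 1), (np.float64(0.103), 2), (np.float64(0.105), 3), (np.float64(0.107), 5), (np.float64(0.109), 9), (np.float64(0.111), 18), (np.float64(0.113), 29), (np.float64(0.115), 42), (np.float64(0.117), 53), (np.float64(0.119), 58), (np.float64(0.121), 57), (np.float64(0.123), 53), (np.float64(0.125), 49), (np.float64(0.127), 49), (np.float64(0.129), 49)]
```

The cups may sit 2–4 mm high, close to the 5 mm limit. I'll press the green rim down gently with the fingertips, opened to about 46 mm so they straddle it.

{"method": "send_rows", "body": {
  "steps": [
    [[-0.578, 0.588, 0, 0, 0, 0, 0.54], [-0.578, 0.588, 0, 0, 0, 0, 0.54], [-0.578, 0.588, 0, 0, 0, 0, 0.54], [-0.578, 0.588, 0, 0, 0, 0, 0.54], [-0.578, 0.588, 0, 0, 0, 0, 0.54]]
  ]
}}

```text
t: 29.02
position: [0.4837, 0.1125, 0.2062]
tool_rot: [0.356, -3.121, 0.0]
force: [0.7, 0.2, 0.2]
width: 0.046
grip_force: 0.0
```

{"method": "send_rows", "body": {
  "steps": [
    [[-0.578, 0.588, 0, 0, 0, 0, 0.54], [-0.578, 0.588, 0, 0, 0, 0, 0.54], [-0.578, 0.588, 0, 0, 0, 0, 0.54], [-0.578, 0.588, 0, 0, 0, 0, 0.54], [-0.578, 0.588, 0, 0, 0, 0, 0.54]]
  ]
}}

```text
t: 29.43
position: [0.5697, 0.2535, 0.2055]
tool_rot: [0.357, -3.12, 0.0]
force: [-0.6, -1.1, 0.1]
width: 0.0459
grip_force: 0.0
```

{"method": "send_rows", "body": {
  "steps": [
    [[-0.578, 0.588, 0, 0, 0, 0, 0.54], [-0.578, 0.588, 0, 0, 0, 0, 0.54], [0, 0, 0, 0, 0, 0, 0.54], [0, 0, 0, 0, 0, 0, 0.54], [0, 0, 0, 0, 0, 0, 0.54]]
  ]
}}

```text
t: 29.85
position: [0.6029, 0.3077, 0.2053]
tool_rot: [0.356, -3.119, 0.001]
force: [0.3, -0.5, -0.8]
width: 0.0463
grip_force: 0.0
```

{"method": "send_rows", "body": {
  "steps": [
    [[0, 0, 0.5, 0, 0, 0, 0.54], [0, 0, 0.5, 0, 0, 0, 0.54], [0, 0, 0.5, 0, 0, 0, 0.54], [0, 0, 0, 0, 0, 0, 0.54], [0, 0, 0, 0, 0, 0, 0.54]]
  ]
}}

```text
t: 30.27
position: [0.6017, 0.306, 0.1462]
tool_rot: [0.354, -3.119, 0.001]
force: [-0.8, -0.1, 1.3]
width: 0.0459
grip_force: 0.0
```

{"method": "send_rows", "body": {
  "steps": [
    [[0, 0, 0.15, 0, 0, 0, 0.54], [0, 0, 0.15, 0, 0, 0, 0.54], [0, 0, 0.1, 0, 0, 0, 0.54], [0, 0, 0, 0, 0, 0, 0.54], [0, 0, 0, 0, 0, 0, 0.54]]
  ]
}}

```text
t: 30.68
position: [0.6029, 0.3073, 0.1308]
tool_rot: [0.355, -3.121, 0.0]
force: [0.2, 0.3, -0.2]
width: 0.0458
grip_force: 0.0
```

{"method": "send_rows", "body": {
  "steps": [
    [[0, 0, 0.1, 0, 0, 0, 0.54], [0, 0, 0, 0, 0, 0, 0.54], [0, 0, 0, 0, 0, 0, 0.54]]
  ]
}}

```text
t: 30.93
position: [0.6028, 0.3073, 0.1264]
tool_rot: [0.355, -3.121, 0.0]
force: [-0.1, -0.6, 0.6]
width: 0.0464
grip_force: 0.0
```

{"method": "send_rows", "body": {
  "steps": [
    [[0, 0, 0.06, 0, 0, 0, 0.54], [0, 0, 0, 0, 0, 0, 0.54], [0, 0, 0, 0, 0, 0, 0.54]]
  ]
}}

```text
t: 31.18
position: [0.6032, 0.3075, 0.1247]
tool_rot: [-0.356, 3.121, 0.001]
force: [-0.2, 0.6, 0.3]
width: 0.0466
grip_force: 0.6
```

{"method": "send_rows", "body": {
  "steps": [
    [[0, 0, 0.06, 0, 0, 0, 0.54], [0, 0, 0, 0, 0, 0, 0.54], [0, 0, 0, 0, 0, 0, 0.54]]
  ]
}}

```text
t: 31.43
position: [0.6035, 0.308, 0.1232]
tool_rot: [-0.356, 3.119, 0.003]
force: [-0.1, 1.7, 4.8]
width: 0.0462
grip_force: 2.3
```

{"method": "send_rows", "body": {
  "steps": [
    [[0, 0, 0.06, 0, 0, 0, 0.54], [0, 0, 0, 0, 0, 0, 0.54], [0, 0, 0, 0, 0, 0, 0.54]]
  ]
}}

```text
t: 31.68
position: [0.604, 0.3081, 0.1229]
tool_rot: [-0.355, 3.117, 0.003]
force: [-1.5, 0.7, 10.0]
width: 0.0462
grip_force: 5.0
```

{"method": "send_rows", "body": {
  "steps": [
    [[0, 0, 0.06, 0, 0, 0, 0.54], [0, 0, 0, 0, 0, 0, 0.54], [0, 0, 0, 0, 0, 0, 0.54]]
  ]
}}

```text
t: 31.93
position: [0.6048, 0.3082, 0.1227]
tool_rot: [-0.355, 3.114, 0.004]
force: [-1.8, 1.0, 15.2]
width: 0.046
grip_force: 7.5
```

The stack is rigid under 15 N at TCP 0.123 (rim about 0.112 against 0.110 expected), so it is fully seated. I'll back off and take a last look.

{"method": "send_rows", "body": {
  "steps": [
    [[0, 0, -0.15, 0, 0, 0, 0.54], [0, 0, -0.3, 0, 0, 0, 0.54], [0, 0, -0.6, 0, 0, 0, 0.54], [0, 0, -0.8, 0, 0, 0, 0.54], [0, 0, -0.6, 0, 0, 0, 0.54]]
  ]
}}

```text
t: 32.35
position: [0.6025, 0.3066, 0.2159]
tool_rot: [0.355, -3.12, 0.002]
force: [0.4, 0.6, 0.9]
width: 0.0462
grip_force: 0.0
```

{"method": "send_rows", "body": {
  "steps": [
    [[0.6, -0.6, 0, 0, 0, 0, 0.54], [0.6, -0.6, 0, 0, 0, 0, 0.54], [0.6, -0.6, 0, 0, 0, 0, 0.54], [0.6, -0.6, 0, 0, 0, 0, 0.54], [0.6, -0.6, 0, 0, 0, 0, 0.54]]
  ]
}}

```text
t: 32.77
position: [0.5116, 0.1618, 0.2143]
tool_rot: [0.355, -3.119, 0.002]
force: [-0.2, -1.1, 0.6]
width: 0.0456
grip_force: 0.0
```

{"method": "send_rows", "body": {
  "steps": [
    [[0.6, -0.6, 0, 0, 0, 0, 0.54], [0.6, -0.6, 0, 0, 0, 0, 0.54], [0, 0, 0, 0, 0, 0, 0.54], [0, 0, 0, 0, 0, 0, 0.54], [0, 0, 0, 0, 0, 0, 0.54]]
  ]
}}

```text
t: 33.18
position: [0.4772, 0.1058, 0.215]
tool_rot: [0.354, -3.121, -0.0]
force: [-0.1, 0.6, 0.3]
width: 0.0459
grip_force: 0.0
```

Run:
```python
from h import *
st();cv2.imwrite("pics/s11.png",snapshot("scene")[:,:,::-1])
```

```text
t 33.18 p [0.4772 0.1058 0.215 ] yaw_y 102.96 z [-0.  0. -1.] F [-0.1  0.6  0.3] w 0.0459 g 0.0
```

View pics/s11.png

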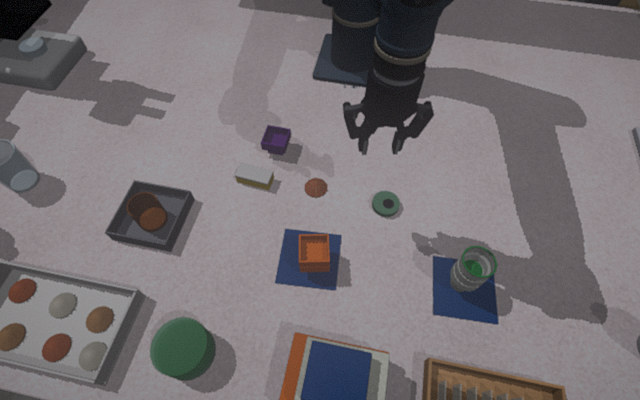

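The picture shows everything in place: jar in the tub (148,212), dish stack (314,252), cup stack (473,268). The bystanders are untouched. Handing in.

```bash
python3 -c "
from cell import *
print(job_done())"
```

```text
the job is handed in; nothing more can be done
None
```

The job is handed in at about 33 s, with no verdict returned: both cups and the dish are nested on their bases, the jar stands upright in the tub, and the last picture shows the shell, slide box and petri dish where they started.

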